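# Hang a gravity column in its board and slide the board out over the dish

### The job

Take the gravity column with the orange cap out of the blue rack and hang it by its flange in the hole at the outer end of the white board that lies on the grey riser. Then take the black handle at the board's other end and slide the board out between its guides until the red line across it stands at the riser's edge, so that the column hangs over the glass dish. Most of the board then overhangs and would tip, so finish still holding it by the handle, the board flat on the riser, while I fit the clamp; leave the other columns, the dish, the timer and the bottle where they stand.

Things in the scene. Friction and masses are not known exactly. Their poses are not given: they have to be found in the camera images.
- column_orange: upright gravity column with an orange ribbed cap, 76 mm tall, 30 g. Origin at its outlet tip, z up. From below: tip 4 mm wide and cone (0-14 mm), clear barrel 13 mm dia (14-38), flange 24 mm dia (38-41), neck 18 mm dia (41-58), cap 20 mm dia (58-76); grip neck or cap from above. Hangs by its flange in the rack with 1.5-2 mm play; the three columns' places are swapped at random
- column_orange_flange (a point): centre of the underside of the orange-capped column's flange, 38 mm above its tip; it lies in the plane of the board's top when the column hangs properly
- column_blue: gravity column like column_orange but with a blue cap; stays in the rack
- column_green: gravity column like column_orange but with a green cap; stays in the rack
- rack: blue lattice tube rack, 73 x 136 x 50 mm, fixed; origin at the centre of its underside, y along its long side, z up. The columns hang in the middle row (rack x = 0) at rack y = -52.5, -10.5 and 31.5 mm, flanges on the lattice 45 mm above the bench; fingers have room on both sides of the row (closing along rack x)
- board: loose white plastic board, 90 x 360 x 10 mm, 0.5-0.75 kg; origin at the centre of its underside, y along it to the outer end (with the hole), z up. Lies flat on the riser between guides (2.5 mm play each side), overhanging its edge by 70-100 mm at the start. With the red line at the edge it overhangs 230 mm and tips off unless the handle end is held down with some 3 N
- board_hole (a point): centre of the board's only hole, at the height of its top face; 17 mm in diameter, right through, 30 mm from the outer end; axes as the board's
- board_line (a point): point on the board's underside straight below the middle of the red line (3 mm wide, across the whole width of the board's top and down its side faces), 230 mm from the outer end; axes as the board's
- board_handle (a point): centre of the grip bar of the black pull handle, 150 mm behind the board's middle; bar 76 mm long across the board (board x), 14 mm thick along it (board y), 18 mm high, its middle 34 mm above the board's top, free below and to both sides along the board. Grip it from above with the fingers closing along the board
- riser: fixed grey bench riser of bent sheet metal, 150 mm wide, 300 mm long, top 100 mm above the bench; origin at the centre of its foot, y along it towards the edge over which the board slides out, z up. Two black guide strips, 8 mm high, run along y on its top (inner faces 47.5 mm from the middle); nothing holds the board down or stops it lengthwise
- riser_edge (a point): middle of the riser's top edge at its y end, 150 mm from its origin, 100 mm above the bench; axes as the riser's, y pointing outward
- dish: loose low glass dish, 96 mm in diameter, 50 mm high, open at the top; origin at the centre of its underside. It stands about 200 mm out from the riser's edge (to 10 mm), below where the column ends up; the column's tip passes 22 mm above its rim.
- bench_timer: small white timer, 50 x 58 x 62 mm, stands behind the board; origin at the centre of its underside; leave it alone
- reagent_bottle: white reagent bottle with an orange cap, 68 mm in diameter, 135 mm high, stands behind the riser; origin at the centre of its underside; leave it alone
There are look-alikes about, which are no part of the job. Leave any pink look-alike of the column_orange alone. Leave any brown look-alike of the dish alone.

How it is judged:
By the outcome, as a careful person would: the job done as asked, in the order asked, and still so for the second after the job is handed in, while the arm keeps its last pose, push and grip.
It also fails if it takes over 54 s, if anything falls off the work surface, if the arm or the gripper's body presses on something with over 40 N, if the wrist force passes 120 N, or if a joint passes its speed limit or range.

### The arm

A 6-joint arm with a two-finger parallel gripper is mounted at the origin on a cart in front of the work surface, level with it; the furniture and walls round the work are solid. World frame = base frame: x ahead of the robot, y to its left, z up, the work surface at z = 0. Lengths are in m, angles in rad, forces in N, time in s.
With the tool pointing down it reaches from about 0.225 to 0.725 m from the base axis. Payload 3.1 kg.
Tool frame: the origin (TCP) lies between the finger pads; the fingertips stand 19 mm ahead of it and the grasp point (between the pads) is the TCP; z points along the fingers, y is the line along which they close (so a half turn about z gives the same grasp; the last joint's range is limited). The gripper opens to 85 mm and grips with 20 to 120 N. Pads are 22 mm wide; open, the fingers measure 114 mm over their backs; the gripper's body (76 mm by 85 mm) begins 54 mm behind the grasp point. The pads swing forward as they close: fully open they stand 13 mm farther back than shut.
Start: joints at [-1.232, 0.048, 0.099, 1.622, 0, 1.443], TCP at [0.236, -0.469, 0.219] pointing down, gripper open.
Joint ranges: [-2.91, 2.91], [-0.99, 1.94], [-1.21, 1.42], [-2.12, 2.29], [-1.49, 1.47], [-3.14, 3.14]. Speed limits (rad/s): [2.79, 2.79, 3.14, 3.14, 3.14, 3.14].

### API

Orientations are given as a unit quaternion [w, x, y, z].
In Python, from plant import r gives the robot as it stands.
- The arm moves only by the tool move_arm, never from a script. Its argument "steps" is one flat list of numbers, 7 for each row, row after row: the shift along the tool's x, y, z in cm, then the turn, a rotation vector about the tool's x, y, z in rad, then the finger opening in cm, from 0 to 8.54. A call has 1 to 5 rows; each row is the pose to reach, as a shift and turn from the pose commanded when the call began, along the tool's axes at that moment; what a row does not reach only later rows make up. A row lasts 1/10 s, in which the tool goes at most 50 mm and 8.59 degrees, less where a joint would pass 70% of its speed; a pose out of reach is approached as far as the arm can. A call with a gripper value outside its range is refused whole. The fingers move at their own pace and stop on an object; "grip_force" is the grip in N (left out, the last holds). Time passes only in rows, so rows that repeat a pose let the fingers close. It gives the time, the measured TCP pose, the force, the opening and the grip force at its end, in the units of the state.
- r.state(): the state, without advancing time (a new reading comes with each control period).
- r.get_image(name): name is "scene" or "side" or "wrist"; returns a dict with "image" (384x512x3 uint8, red, green, blue), "vfov" (degrees; the focal length in pixels is half the picture's height over the tangent of half this angle, whatever the lens; pixels are square), "cx", "cy" (the principal point, pixels), "k1" (the pictures are not rectified: a ray, as slopes to the right and down, at radius r is drawn at 1 + k1 r^2 times it, then the intrinsics apply), "T" (4x4, takes a point from camera to world coordinates); the wrist camera has in their place "T_tool_cam" (4x4, takes a point from camera to tool coordinates, whose origin is the TCP and whose axes are the flange's). Camera axes: x right, y down, z forward; pixel columns grow to the right and rows downward; lengths in m; the calibration is good to about 2 mm. A picture is of the moment at which its call begins: read the wrist's pose just before it. There is no depth.
- r.close_job(): hands the job in; it is judged then, once.
The state is a dict: "time": time; "joints": joint angles; "qd": joint speeds; "joint_efforts": joint torques, N m; "tcp_pos": TCP position; "tool_rot": TCP orientation; "contact_force": force on the tool from outside, world axes, zero at the start; "moment": the same for the moment, N m; "opening": opening from 0.0 (shut) to 1.0 (fully open); "finger_force": force on a finger pad.
Only numpy, scipy, OpenCV 4.12 (cv2) and the standard library are available. Lean on these libraries where they do the work, as an engineer would, in place of code of your own. Each camera call takes 0.05 s, during which the arm holds its last target. There are 200 camera calls.

## Working session

There is one attempt and no reset: what is moved stays moved. The work goes in short steps, Python scripts to look and compute and a tool call to move; the robot and the scene stay as the last step left them, time stands still between calls to the robot, and variables do not carry over. Pictures are saved under pics/ and viewed, at most 10 in all, crops included, and the job is handed in when it is done.

Besides the shell and the picture viewer there is one more tool, called after "Request:" in YAML: its name, and indented under it one key for each argument. move_arm: Moves the arm, as the interface text tells. Its arguments: {"type":"object","properties":{"steps":{"type":"array","items":{"type":"number"}},"grip_force":{"type":"number"}},"required":["steps"]}

```bash
mkdir -p pics; ls
cat > h.py <<'E'
import numpy as np, cv2, pickle
from plant import r
def K(d):
    f=192/np.tan(np.radians(d["vfov"])/2); return np.array([[f,0,d["cx"]],[0,f,d["cy"]],[0,0,1]]), np.array([d["k1"],0,0,0.])
def grab(n,out):
    s=r.state(); d=r.get_image(n)
    if n=="wrist":
        from scipy.spatial.transform import Rotation as R
        w,x,y,z=s["tool_rot"]; T=np.eye(4); T[:3,:3]=R.from_quat([x,y,z,w]).as_matrix(); T[:3,3]=s["tcp_pos"]; d["T"]=T@d["T_tool_cam"]
    pickle.dump(d,open(f"pics/{out}.pkl","wb")); cv2.imwrite(f"pics/{out}.png",d["image"][:,:,::-1]); return d
def load(o): return pickle.load(open(f"pics/{o}.pkl","rb"))
def ray(d,u,v):
    k,D=K(d); p=cv2.undistortPointsIter(np.array([[[u,v]]],float),k,D,None,None,(3,50,1e-10)) if hasattr(cv2,'undistortPointsIter') else cv2.undistortPoints(np.array([[[u,v]]],float),k,D)
    a=d["T"][:3,:3]@np.r_[p[0,0],1]; return d["T"][:3,3],a
def onz(d,u,v,z):
    o,a=ray(d,u,v); return o+a*(z-o[2])/a[2]
def proj(d,P):
    k,D=K(d); Ti=np.linalg.inv(d["T"]); q,_=cv2.projectPoints(np.array(P,float).reshape(-1,3),cv2.Rodrigues(Ti[:3,:3])[0],Ti[:3,3],k,D); return q[:,0]
E
python3 - <<'E'
from h import *
print(r.state())
a=[grab(n,n+"0") for n in("scene","side","wrist")]
for d in a: print(d["T"].round(3).tolist(),d["vfov"],d["k1"])
cv2.imwrite("pics/both.png",np.vstack([cv2.resize(np.hstack([a[0]["image"],a[1]["image"]])[:,:,::-1],(800,300)),np.hstack([cv2.resize(a[2]["image"][:,:,::-1],(400,300)),np.zeros((300,400,3),np.uint8)])]))
E
```

```text
pics
{'time': 0.0, 'joints': array([-1.23176359e+00,  4.87539450e-02,  9.75509827e-02,  1.62194795e+00,
       -1.47760307e-05,  1.44298133e+00]), 'qd': array([ 9.76713091e-04,  4.60848258e-04, -6.65286808e-04, -4.86068015e-05,
       -6.04946330e-04, -9.31852196e-04]), 'joint_efforts': array([-4.88000460e-04, -3.38774228e+01,  3.20018899e+01,  2.00966606e-02,
       -2.62039248e-04, -7.36203333e-06]), 'tcp_pos': array([ 0.23605283, -0.46822754,  0.217292  ]), 'tool_rot': array([-1.16995498e-03,  9.72879449e-01,  2.31309730e-01, -1.31448440e-04]), 'contact_force': array([ 0.00127842, -0.01398295, -0.52232965]), 'moment': array([-0.01238761,  0.06271098,  0.01397603]), 'finger_force': 0.0, 'opening': 0.9997827196124605}
[[-0.699, -0.304, 0.647, -0.118], [-0.715, 0.32, -0.622, 0.74], [-0.019, -0.897, -0.441, 0.588], [0.0, 0.0, 0.0, 1.0]] 57.73585723577664 0.02592539844132818
[[-0.996, -0.065, 0.067, 0.483], [-0.093, 0.603, -0.792, 1.161], [0.011, -0.795, -0.607, 0.956], [0.0, 0.0, 0.0, 1.0]] 53.50779121549759 -0.1233576103946726
[[0.451, -0.844, -0.292, 0.311], [-0.893, -0.427, -0.144, -0.43], [-0.003, 0.326, -0.946, 0.373], [0.0, 0.0, 0.0, 1.0]] 62.122035447230154 -0.08419138047580733
```

View pics/scene0.png

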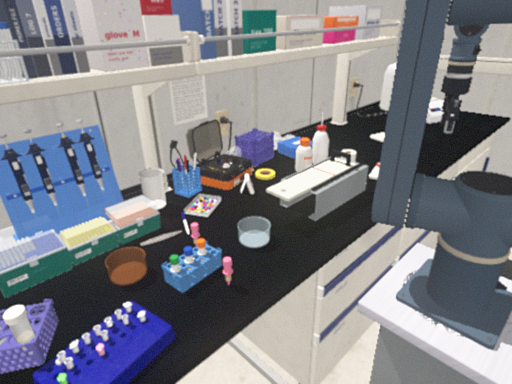

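View pics/side0.png

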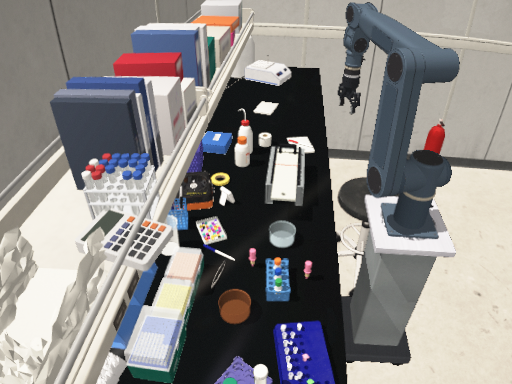

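The side view shows the board with its outer end at about (283,203), the rack at (278,280) with the orange cap at (278,262), and the dish at (282,235). In the scene view the rack is at (193,267) and the orange cap at (201,243). I'll enlarge the crops to measure.

Run:
```python
from h import *
a,b=load("side0")["image"],load("scene0")["image"]
f=lambda im,x,y,w,h:cv2.resize(im[y:y+h,x:x+w,::-1],None,fx=5,fy=5,interpolation=cv2.INTER_CUBIC)
L=np.vstack([f(a,250,140,80,70),f(a,250,255,80,50)])
R=np.vstack([f(b,258,140,80,75)[:350] if 0 else cv2.resize(b[140:220,262:372,::-1],(400,291),interpolation=cv2.INTER_CUBIC),cv2.resize(b[212:297,150:260,::-1],(400,309),interpolation=cv2.INTER_CUBIC)])
cv2.imwrite("pics/crop1.png",np.hstack([L,R]))
```

```text
(no output)
```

View pics/crop1.png

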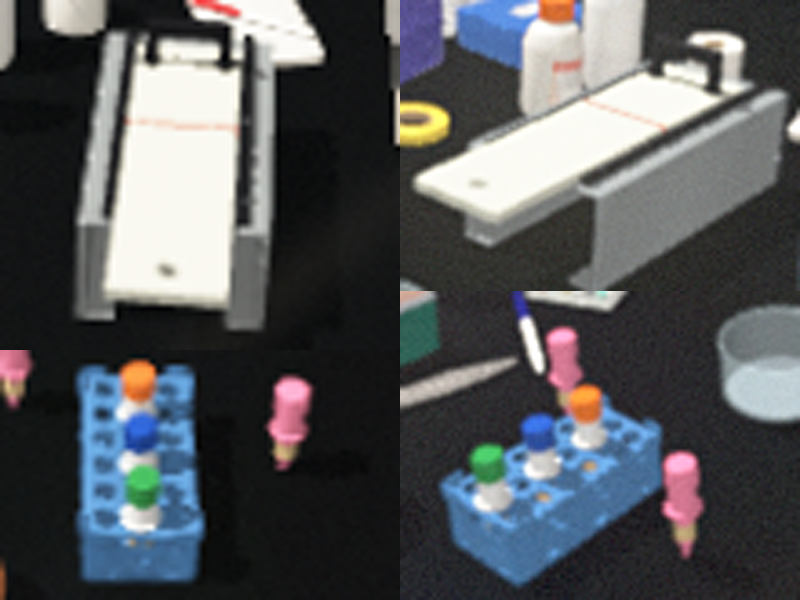

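Run:
```python
from h import *
S,C=load("side0"),load("scene0")
def tri(p,q):
    o1,a=ray(S,*p);o2,b=ray(C,*q);A=np.c_[a,-b];t=np.linalg.lstsq(A,o2-o1,rcond=None)[0];P,Q=o1+t[0]*a,o2+t[1]*b;return (P+Q)/2,np.linalg.norm(P-Q)
for n,z,p,q in[("or",.074,(277.8,261.8),(201.4,243.1)),("bl",.074,(278.2,271.6),(188.2,251.05)),("gr",.074,(278.6,282.4),(174.2,259.6)),("hole",.11,(283.4,194),(283.7,190.3)),("lineL",.11,(275.2,164.4),(313.4,167.2)),("lineR",.11,(297.6,165.6),(335.2,175.75)),("handle",.144,(250+190/5,140+36/5),(262+284*.275,140+58*.275))]:
    t=tri(p,q);print(n,onz(S,*p,z).round(4),onz(C,*q,z).round(4),t[0].round(4),round(t[1],4))
```

```text
or [0.4948 0.3358 0.074 ] [0.4952 0.3299 0.074 ] [0.4951 0.3314 0.0725] 0.0043
bl [0.4913 0.3762 0.074 ] [0.4918 0.3723 0.074 ] [0.4915 0.3736 0.0732] 0.003
gr [0.4877 0.4186 0.074 ] [0.4881 0.4147 0.074 ] [0.4879 0.4158 0.0731] 0.003
hole [0.493  0.0278 0.11  ] [0.4922 0.0188 0.11  ] [0.4928 0.02   0.1076] 0.0054
lineL [ 0.5358 -0.1727  0.11  ] [ 0.5341 -0.1862  0.11  ] [ 0.5356 -0.1856  0.1062] 0.0075
lineR [ 0.4432 -0.1739  0.11  ] [ 0.4396 -0.1767  0.11  ] [ 0.4429 -0.1813  0.1065] 0.0021
handle [ 0.4876 -0.2616  0.144 ] [ 0.4803 -0.2628  0.144 ] [ 0.4875 -0.2741  0.138 ] 0.0019
```

Request:
move_arm:
  steps: [17.6,-17.2,-0.5,0,0,-0.4,5,17.6,-17.2,-0.5,0,0,-0.4,5,17.6,-17.2,-0.5,0,0,-0.4,5,17.6,-17.2,-0.5,0,0,-0.4,5,17.6,-17.2,-0.5,0,0,-0.4,5]
  grip_force: 30

```text
time: 0.65
tcp_pos: [0.3161, -0.2339, 0.2232]
tool_rot: [-0.0, 0.908, 0.42, 0.0]
contact_force: [1.0, 0.5, 0.6]
opening: 0.587
finger_force: 0.0
```

```bash
cat >> h.py <<'E'
from scipy.spatial.transform import Rotation as R
def go(x,y,z,yaw,s=None):
    """row to world TCP x,y,z with tool y axis at yaw (deg), tool down; nearest half turn not assumed"""
    s=s or r.state(); w,a,b,c=s["tool_rot"]; M=R.from_quat([a,b,c,w]); t=np.radians(yaw)
    Y=np.array([np.cos(t),np.sin(t),0]); Z=np.array([0,0,-1.]); G=R.from_matrix(np.c_[np.cross(Y,Z),Y,Z])
    d=M.inv().apply(np.array([x,y,z])-s["tcp_pos"])*100; v=(M.inv()*G).as_rotvec()
    print("t",round(s["time"],2),"tcp",s["tcp_pos"].round(4),"q6",s["joints"][5].round(2),"row",d.round(2),v.round(3),"F",s["contact_force"].round(1),"open",round(s["opening"]*8.54,2),s["finger_force"])
E
python3 -c "
from h import *
go(.494,.27,.22,4.8)"
```

```text
t 0.65 tcp [ 0.3161 -0.2339  0.2232] q6 1.47 row [ 49.92 -19.08   0.35] [-0.    -0.001 -0.788] F [1.  0.5 0.6] open 5.01 0.0
```

Request:
move_arm:
  steps: [23.2,-8.9,0,0,0,-0.4,5,23.2,-8.9,0,0,0,-0.4,5,23.2,-8.9,0,0,0,-0.4,5,23.2,-8.9,0,0,0,-0.4,5,23.2,-8.9,0,0,0,-0.4,5]

```text
time: 1.15
tcp_pos: [0.3985, 0.0005, 0.2234]
tool_rot: [0.0, 0.806, 0.592, 0.0]
contact_force: [0.7, -1.3, 0.6]
opening: 0.589
finger_force: 0.0
```

```bash
python3 -c "
from h import *
go(.494,.29,.22,4.8)"
```

```text
t 1.15 tcp [0.3985 0.0005 0.2234] q6 1.71 row [30.48  0.46  0.34] [ 0.001  0.    -0.388] F [ 0.7 -1.3  0.6] open 5.03 0.0
```

Request:
move_arm:
  steps: [24.5,0.4,0.3,0,0,-0.39,5,24.5,0.4,0.3,0,0,-0.39,5,24.5,0.4,0.3,0,0,-0.39,5,24.5,0.4,0.3,0,0,-0.39,5,24.5,0.4,0.3,0,0,-0.39,5]

```text
time: 1.65
tcp_pos: [0.4755, 0.2335, 0.22]
tool_rot: [-0.0, 0.676, 0.737, -0.0]
contact_force: [1.0, -0.4, 0.5]
opening: 0.583
finger_force: 0.0
```

```bash
python3 -c "
from h import *
grab('wrist','w1'); go(.495,.332,.12,4.8)"
```

```text
t 1.7 tcp [0.477  0.2393 0.218 ] q6 1.82 row [9.01 2.64 9.85] [-0.    -0.006  0.008] F [ 4.1  3.6 -0. ] open 5.02 0.0
```

View pics/w1.png

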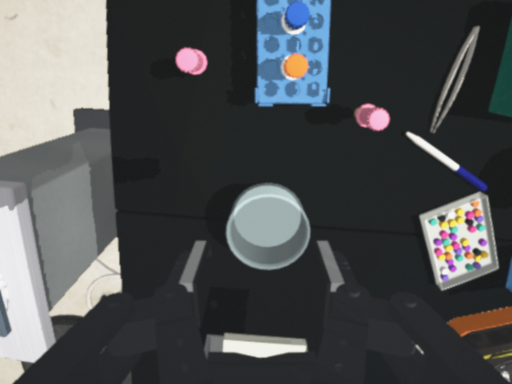

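The wrist view shows the orange cap at (296,66), the blue cap at (297,14), the dish at (268,226) between the fingers, and the board's end at (260,343).

Run:
```python
from h import *
grab('wrist','w2')
d=load('w2')
hsv=cv2.cvtColor(d["image"],cv2.COLOR_RGB2HSV)
def blob(lo,hi,box):
    m=cv2.inRange(hsv,lo,hi); x0,x1,y0,y1=box; k=np.zeros_like(m); k[y0:y1,x0:x1]=m[y0:y1,x0:x1]
    n,l,s,c=cv2.connectedComponentsWithStats(k); i=1+np.argmax(s[1:,4]); return c[i],s[i]
for nm,lo,hi in(("or",(5,150,120),(20,255,255)),("bl",(112,150,80),(125,255,255))):
    c,s=blob(lo,hi,(260,330,0,110)); print(nm,c,s,onz(d,*c,.08).round(4))
m=cv2.inRange(hsv,(98,80,80),(111,255,255)); m[:, :240]=0;m[:,350:]=0;m[130:]=0
ys,xs=np.nonzero(m)
for f in (np.min,np.max): print(f(xs),f(ys))
L=[onz(d,xs[ys==y].min(),y,.05) for y in(10,40,70,90)]+[onz(d,xs[ys==y].max(),y,.05) for y in(10,40,70,90)]
print(np.round(L,4))
go(.495,.332,.12,4.8)
```

```text
or [293.71391076  73.43044619] [283  63  22  22 381] [0.4971 0.3325 0.08  ]Traceback (most recent call last):
  File "<stdin>", line 9, in <module>
  File "<stdin>", line 7, in blob
    return _wrapfunc(a, 'argmax', axis=axis, out=out, **kwds)
    return bound(*args, **kwds)
ValueError: attempt to get argmax of an empty sequence
```

```bash
python3 -c "
from h import *
go(.4965,.3325,.14,4.8);go(.4965,.3325,.074,4.8)"
```

```text
t 1.75 tcp [0.4757 0.2355 0.2181] q6 1.81 row [9.46 2.98 7.81] [-0.003 -0.001  0.008] F [-0.9  0.2 -0.6] open 4.98 0.0
t 1.75 tcp [0.4757 0.2355 0.2181] q6 1.81 row [ 9.45  3.   14.41] [-0.003 -0.001  0.008] F [-0.9  0.2 -0.6] open 4.98 0.0
```

Request:
move_arm:
  steps: [4.8,1.5,2,0,0,0,5,9.4,3,4,0,0,0,5,9.4,3,7.8,0,0,0,5,9.4,3,7.8,0,0,0,5,9.4,3,7.8,0,0,0,5]

```text
time: 2.25
tcp_pos: [0.496, 0.3259, 0.1412]
tool_rot: [-0.001, 0.676, 0.737, -0.002]
contact_force: [-0.3, -0.4, -0.6]
opening: 0.588
finger_force: 0.0
```

Run:
```python
from h import *
d=grab('wrist','w3')
hsv=cv2.cvtColor(d["image"],cv2.COLOR_RGB2HSV)
m=cv2.inRange(hsv,(5,150,120),(20,255,255));n,l,s,c=cv2.connectedComponentsWithStats(m)
for i in range(1,n):
    if s[i,4]>150: print(c[i],s[i],[onz(d,*c[i],z).round(4) for z in(.074,.083)])
go(.4965,.3325,.074,4.8)
```

```text
[263.95245399 190.76380368] [251 176  27  31 652] [array([0.4974, 0.332 , 0.074 ]), array([0.4971, 0.3352, 0.083 ])]
t 2.3 tcp [0.4976 0.3264 0.1437] q6 1.95 row [ 0.62 -0.06  6.97] [0.001 0.    0.001] F [-0.6  0.1  1. ] open 5.01 0.0
```

Request:
move_arm:
  steps: [0.6,0,3,0,0,0,5,0.6,0,5.5,0,0,0,5,0.6,0,6.9,0,0,0,5,0.6,0,6.9,0,0,0,5,0.6,0,6.9,0,0,0,5]

```text
time: 2.8
tcp_pos: [0.498, 0.3331, 0.0757]
tool_rot: [0.001, 0.676, 0.737, 0.001]
contact_force: [0.1, -0.1, -0.7]
opening: 0.585
finger_force: 0.0
```

Request:
move_arm:
  steps: [0,0,0,0,0,0,1,0,0,0,0,0,0,1,0,0,0,0,0,0,1,0,0,0,0,0,0,1,0,0,0,0,0,0,1]
  grip_force: 40

```text
time: 3.3
tcp_pos: [0.4969, 0.3333, 0.0737]
tool_rot: [0.0, 0.676, 0.737, 0.0]
contact_force: [0.2, 0.1, 0.6]
opening: 0.115
finger_force: 0.0
```

```bash
python3 -c "
from h import *
go(.4965,.333,.074,4.8)"
```

```text
t 3.3 tcp [0.4969 0.3333 0.0737] q6 1.96 row [-0.03 -0.04 -0.03] [ 0.    -0.     0.002] F [0.2 0.1 0.6] open 0.99 0.0
```

Run:
```python
from h import *
a=grab('wrist','w4')["image"];b=grab('side','s4')["image"];c=grab('scene','c4')["image"]
f=lambda im,x,y,w,h,W,H:cv2.resize(im[y:y+h,x:x+w,::-1],(W,H),interpolation=cv2.INTER_CUBIC)
cv2.imwrite("pics/v4.png",np.hstack([f(a,0,0,512,384,400,300),np.vstack([f(b,228,225,100,75,400,300)])]) if 0 else np.vstack([np.hstack([f(a,0,0,512,384,400,300),f(b,228,225,100,75,400,300)]),np.hstack([f(c,150,205,100,75,400,300),f(a,186,132,140,105,400,300)])]))
```

```text
(no output)
```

View pics/v4.png

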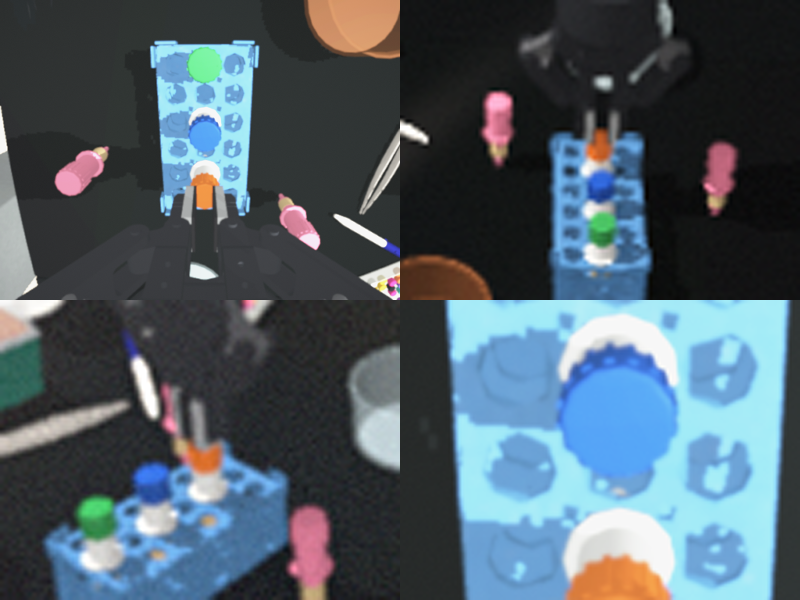

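The cap stands between the fingers, which sit right by it in all views. I'll close further and check the force.

Request:
move_arm:
  steps: [0,0,0,0,0,0,0,0,0,0,0,0,0,0,0,0,0,0,0,0,0,0,0,0,0,0,0,0]
  grip_force: 40

```text
time: 3.85
tcp_pos: [0.4968, 0.3332, 0.0735]
tool_rot: [-0.0, 0.676, 0.737, -0.0]
contact_force: [-0.4, 0.4, -0.6]
opening: -0.001
finger_force: 0.0
```

```bash
python3 -c "
from h import *
go(.4965,.333,.074,4.8)
a=grab('wrist','w5')['image'];c=grab('scene','c5')['image']
f=lambda im,x,y,w,h,W,H:cv2.resize(im[y:y+h,x:x+w,::-1],(W,H),interpolation=cv2.INTER_CUBIC)
cv2.imwrite('pics/v5.png',np.hstack([f(a,200,190,120,90,400,300),f(c,170,215,60,45,400,300)]))"
```

```text
t 3.85 tcp [0.4968 0.3332 0.0735] q6 1.96 row [-0.02 -0.03 -0.05] [-0.     0.     0.002] F [-0.4  0.4 -0.6] open -0.0 0.0
```

View pics/v5.png

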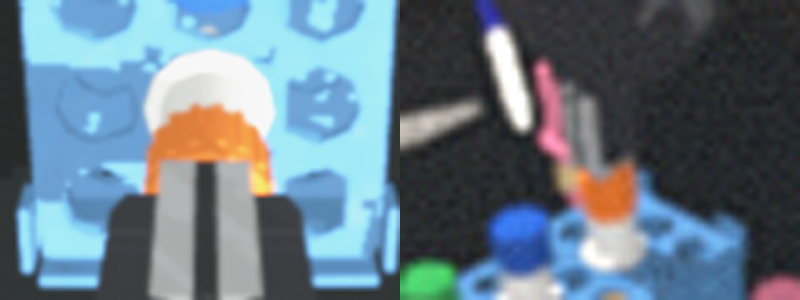

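The fingers closed fully without force. In both crops the closed fingertips overlap the cap's top, near (205,165) in the wrist crop and (590,170) in the scene crop, so they missed it. I'll project the expected tips and cap to see which axis is off.

Run:
```python
from h import *
w=load("w5");c=load("c5");s=load("s4")
P=[[.4968,.3332,.0545],[.4968,.3332,.0735],[.4968,.3332,.1],[.497,.333,.083],[.497,.333,.065]]
print("wrist",proj(w,P).round(1).tolist());print("wcrop",((proj(w,P)-[200,190])*400/120).round(0).tolist())
print("scene",proj(c,P).round(1).tolist());print("scrop",((proj(c,P)-[170,215])*400/60+[400,0]).round(0).tolist())
for n,z0 in(("w5",0),("c5",0)):
    d=load(n);h=cv2.cvtColor(d["image"],cv2.COLOR_RGB2HSV);m=cv2.inRange(h,(5,150,120),(20,255,255));k,l,st,ce=cv2.connectedComponentsWithStats(m)
    for i in range(1,k):
        if st[i,4]>40: print(n,ce[i].round(1),st[i])
print(load("w5")["T_tool_cam"].round(4).tolist())
```

```text
wrist [[261.1, 226.7], [261.1, 241.8], [261.0, 268.8], [261.4, 250.9], [261.4, 235.0]]
wcrop [[204.0, 122.0], [204.0, 173.0], [203.0, 263.0], [205.0, 203.0], [205.0, 150.0]]
scene [[200.6, 249.7], [200.0, 243.6], [199.1, 234.8], [199.7, 240.4], [200.3, 246.3]]
scrop [[604.0, 232.0], [600.0, 190.0], [594.0, 132.0], [598.0, 169.0], [602.0, 209.0]]
w5 [261.6 231.8] [244 222  36  26 437]
c5 [304.7 140.8] [301 137   9   9  69]
c5 [226.4 181.6] [211 167  41  23 240]
c5 [200.8 243.7] [197 240   8   8  44]
c5 [128.4 272.9] [111 262  35  23 314]
[[0.0005, -0.9455, -0.3255, 0.0845], [1.0, 0.0005, 0.0001, 0.0001], [0.0, -0.3255, 0.9455, -0.1557], [0.0, 0.0, 0.0, 1.0]]
```

Run:
```python
from h import *
w=dict(load("w1"));w["T"]=w["T_tool_cam"]
for z in(.019,.012,.006,-.009,-.02):
  print(z,proj(w,[[x,y,z] for x in(-.011,.011) for y in(.025,.035)]).round(0).tolist())
```

```text
0.019 [[301.0, 243.0], [318.0, 243.0], [303.0, 210.0], [320.0, 210.0]]
0.012 [[303.0, 248.0], [320.0, 248.0], [305.0, 215.0], [322.0, 215.0]]
0.006 [[304.0, 254.0], [321.0, 254.0], [306.0, 219.0], [324.0, 219.0]]
-0.009 [[308.0, 268.0], [326.0, 268.0], [310.0, 231.0], [329.0, 231.0]]
-0.02 [[311.0, 280.0], [330.0, 280.0], [313.0, 241.0], [334.0, 241.0]]
```

Run:
```python
from h import *
a=load("w3")["image"];b=load("w4")["image"]
f=lambda im,x,y,w,h,W,H:cv2.resize(im[y:y+h,x:x+w,::-1],(W,H),interpolation=cv2.INTER_CUBIC)
cv2.imwrite('pics/v6.png',np.hstack([f(a,160,150,200,150,400,300),f(b,200,190,120,90,400,300)]))
```

```text
(no output)
```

View pics/v6.png

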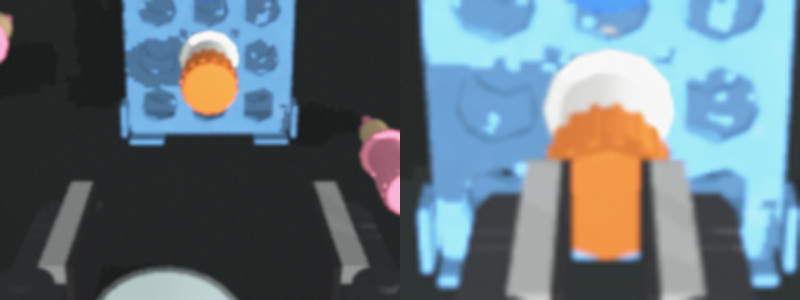

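The finger tips end at wrist row 240 in both crops. That puts them about 17 mm behind the reported TCP, not 19 mm ahead, so they closed just above the cap (tips at z about 0.09). I'll open, go 34 mm lower and try again.

Request:
move_arm:
  steps: [0,0,0,0,0,0,4.5,0,0,0,0,0,0,4.5,0,0,0,0,0,0,4.5,0,0,0.5,0,0,0,4.5,0,0,1,0,0,0,4.5]

```text
time: 4.45
tcp_pos: [0.4969, 0.3332, 0.0633]
tool_rot: [0.0, 0.676, 0.737, 0.0]
contact_force: [0.2, -0.6, 0.8]
opening: 0.526
finger_force: 0.0
```

Request:
move_arm:
  steps: [0,0,0.8,0,0,0,4.5,0,0,1.6,0,0,0,4.5,0,0,2.4,0,0,0,4.5,0,0,2.4,0,0,0,4.5,0,0,2.4,0,0,0,4.5]

```text
time: 4.95
tcp_pos: [0.4964, 0.333, 0.0389]
tool_rot: [-0.0, 0.676, 0.737, -0.001]
contact_force: [-0.3, -0.2, 0.1]
opening: 0.525
finger_force: 0.0
```

Request:
move_arm:
  steps: [0,0,0,0,0,0,1,0,0,0,0,0,0,1,0,0,0,0,0,0,1,0,0,0,0,0,0,1,0,0,0,0,0,0,1]

```text
time: 5.45
tcp_pos: [0.4973, 0.3335, 0.0403]
tool_rot: [0.0, 0.676, 0.737, 0.001]
contact_force: [0.2, 0.3, 2.7]
opening: 0.215
finger_force: 39.0
```

```bash
python3 -c "
from h import *
go(.4965,.333,.074,4.8)
a=grab('wrist','w7')['image'];c=grab('side','s7')['image']
f=lambda im,x,y,w,h,W,H:cv2.resize(im[y:y+h,x:x+w,::-1],(W,H),interpolation=cv2.INTER_CUBIC)
cv2.imwrite('pics/v7.png',np.hstack([f(a,180,160,160,120,400,300),f(c,248,230,60,45,400,300)]))"
```

```text
t 5.45 tcp [0.4973 0.3335 0.0403] q6 1.96 row [-0.04 -0.08 -3.38] [ 0.001 -0.001  0.002] F [0.2 0.3 2.7] open 1.83 39.02154743671417
```

Gripped: 39 N on the pads at 18 mm opening. Lifting straight up.

Request:
move_arm:
  steps: [0,0,-0.6,0,0,0,1,0,0,-1.5,0,0,0,1,0,0,-4,0,0,0,1,0,0,-7,0,0,0,1,0,0,-10,0,0,0,1]

```text
time: 6.05
tcp_pos: [0.4963, 0.3329, 0.1405]
tool_rot: [-0.0, 0.676, 0.737, -0.001]
contact_force: [0.1, 0.9, -0.2]
opening: 0.222
finger_force: 39.3
```

Request:
move_arm:
  steps: [0,0,-2.5,0,0,0,1,-3,0,-2.5,0,0,0,1,-7,-0.7,-2.5,0,0,0,1,-11,-1,-2.5,0,0,0,1,-15,-1.4,-2.5,0,0,0,1]

```text
time: 6.55
tcp_pos: [0.4955, 0.1813, 0.1651]
tool_rot: [0.0, 0.676, 0.737, 0.0]
contact_force: [0.5, 0.0, 0.3]
opening: 0.217
finger_force: 39.3
```

Run:
```python
from h import *
go(.4965,.08,.165,0)
a=grab('wrist','w8')['image'];b=grab('side','s8')['image'];c=grab('scene','c8')['image']
s=r.state();t=s["tcp_pos"]
p=proj(load('s8'),[t])[0];q=proj(load('c8'),[t])[0];print(t,p,q)
f=lambda im,x,y,w,h,W,H:cv2.resize(im[int(y):int(y)+h,int(x):int(x)+w,::-1],(W,H),interpolation=cv2.INTER_CUBIC)
print(int(p[0])-30,int(p[1])-25,int(q[0])-30,int(q[1])-25)
cv2.imwrite('pics/v8.png',np.vstack([np.hstack([f(b,int(p[0])-30,int(p[1])-25,60,45,400,300),f(c,int(q[0])-30,int(q[1])-25,60,45,400,300)]),np.hstack([f(a,0,0,512,384,400,300),f(a,180,160,160,120,400,300)])]))
```

```text
t 6.55 tcp [0.4955 0.1813 0.1651] q6 1.71 row [-1.01e+01 -7.80e-01  1.00e-02] [0.001 0.    0.087] F [0.5 0.  0.3] open 1.85 39.31087374687195
[0.4958188  0.18060967 0.16517239] [281.27079978 208.2069142 ] [243.38329262 191.28867827]
251 183 213 166
```

View pics/v8.png

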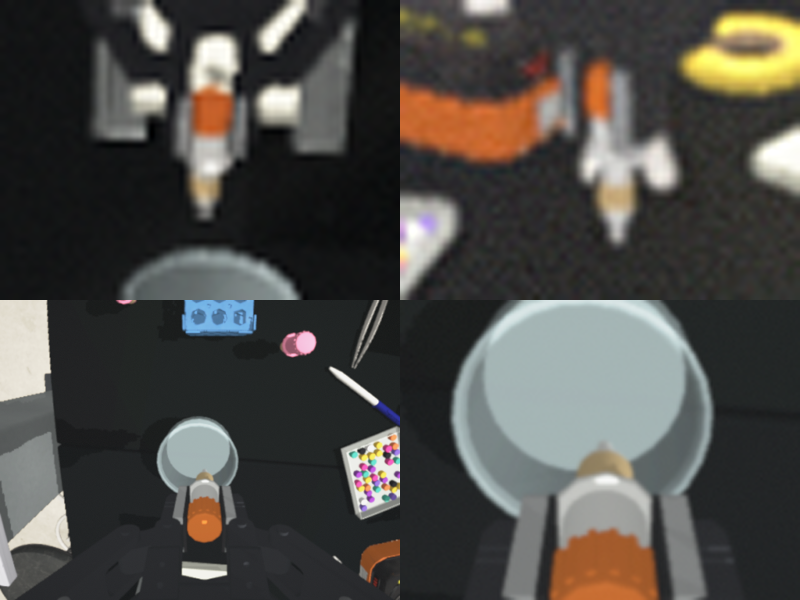

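The column hangs upright in the fingers. Its tip is at about (605,445) in the wrist crop and (205,217) in the side crop, and the dish is at (200,455) in the wrist view. I'll fly past the hole so the wrist camera can see it in front of the gripper.

Run:
```python
from h import *
t=load('w8')["T"];go(.493,-.045,.172,4.8)
s=r.state()["tcp_pos"];P=[[s[0],s[1],s[2]-.0333],[s[0],s[1],s[2]+.0427]]
for n in("w8","s8","c8"): print(n,proj(load(n),P).round(1).tolist())
```

```text
t 6.7 tcp [0.4958 0.1806 0.1652] q6 1.71 row [-22.46  -2.13  -0.68] [ 0.    -0.    -0.002] F [-0.6  0.2 -0.7] open 1.89 39.31922435760498
w8 [[261.4, 218.1], [261.5, 291.6]]
s8 [[280.8, 215.9], [281.9, 197.9]]
c8 [[243.7, 202.2], [242.9, 176.8]]
```

Request:
move_arm:
  steps: [-4.5,-0.4,-0.7,0,0,0,1,-9,-0.8,-0.7,0,0,0,1,-13.5,-1.3,-0.7,0,0,0,1,-18,-1.7,-0.7,0,0,0,1,-22.5,-2.1,-0.7,0,0,0,1]

```text
time: 7.2
tcp_pos: [0.4944, -0.0439, 0.172]
tool_rot: [0.0, 0.675, 0.737, 0.001]
contact_force: [-0.0, 0.2, -0.7]
opening: 0.22
finger_force: 39.3
```

Request:
move_arm:
  steps: [0,0,0,0,0,0,1,0,0,0,0,0,0,1]

```text
time: 7.4
tcp_pos: [0.4944, -0.0434, 0.1717]
tool_rot: [-0.0, 0.677, 0.736, 0.0]
contact_force: [-0.9, 0.8, -0.6]
opening: 0.216
finger_force: 39.3
```

Run:
```python
from h import *
d=grab('wrist','w9');s=r.state();go(.4925,.02,.172,4.8)
P=proj(d,[[.493,.02,.11]])[0];print(P)
g=cv2.cvtColor(d["image"],cv2.COLOR_RGB2GRAY)
m=(g>150).astype(np.uint8)
n,l,st,c=cv2.connectedComponentsWithStats(m)
i=1+np.argmax([st[k,4] if abs(c[k][0]-P[0])<80 else 0 for k in range(1,n)]);print("board",st[i])
cn,h=cv2.findContours((l==i).astype(np.uint8),cv2.RETR_CCOMP,cv2.CHAIN_APPROX_NONE)
for k,cc in enumerate(cn):
    if h[0][k][3]>=0 and len(cc)>20:
        (u,v),ax,an=cv2.fitEllipse(cc);print("hole",u,v,ax,onz(d,u,v,.11).round(4))
cv2.imwrite('pics/v9.png',d["image"][:,:,::-1])
```

```text
t 7.45 tcp [ 0.4944 -0.0425  0.1717] q6 1.26 row [ 6.24  0.35 -0.03] [ 0.    -0.001  0.003] F [-0.2  1.  -0.9] open 1.91 39.313650727272034
[266.9777185  112.99361308]
board [  197    59   156   234 24253]
hole 260.7713317871094 226.18116760253906 (16.08439064025879, 22.209508895874023) [ 0.4959 -0.0635  0.11  ]
hole 270.5581359863281 111.06678009033203 (26.046302795410156, 26.154123306274414) [0.4953 0.0215 0.11  ]
```

View pics/v9.png

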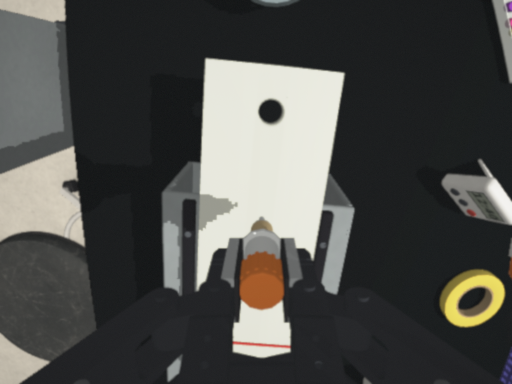

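The hole is at (270.5,111), i.e. (0.4953, 0.0215), and the column tip is at (262,218), where it should be. I'll move over the hole.

Request:
move_arm:
  steps: [3,0.3,0,0,0,0,1,6,0.6,0,0,0,0,1,6.4,0.6,0.4,0,0,0,1,6.4,0.6,0.8,0,0,0,1,6.4,0.6,0.8,0,0,0,1]

```text
time: 7.95
tcp_pos: [0.4941, 0.0216, 0.1626]
tool_rot: [-0.0, 0.675, 0.738, -0.001]
contact_force: [0.2, 0.1, -0.7]
opening: 0.217
finger_force: 39.3
```

Run:
```python
from h import *
d=grab('wrist','w10');go(.4953,.0215,.105,4.8);s=r.state()["tcp_pos"]
print(proj(d,[[.4953,.0215,.11],[s[0],s[1],s[2]-.0333]]).round(1).tolist())
im=d["image"]; g=cv2.cvtColor(im,cv2.COLOR_RGB2GRAY); u,v=proj(d,[[.4953,.0215,.11]])[0].astype(int)
print(g[v-30:v+14:2,u-24:u+26:2])
```

```text
t 8.0 tcp [0.4942 0.0211 0.1629] q6 1.39 row [0.03 0.12 5.79] [-0.001  0.     0.003] F [-0.3  0.   0.1] open 1.89 39.31365251541138
[[262.9, 206.1], [261.3, 218.0]]
[[232 232 232 232 232 232 232 232 232 232 232 232 232 232 232 232 232 232
  232 232 232 232 232 233 233]
 [232 232 232 232 232 232 232 232 232 232 232 232 232 232 232 232 232 232
  232 232 232 232 232 233 233]
 [232 232 232 232 232 232 232 232 232 232 232 232 232 232 232 232 232 232
  232 232 232 232 232 233 233]
 [232 232 232 232 232 232 232 233 232 232 232 232 232 232 232 232 232 232
  232 232 232 232 232 233 233]
 [232 232 232 232 232 232 232 232 232 232 232 232 232 232 232 232 232 232
  232 232 232 232 232 233 233]
 [232 232 232 232 232 232 232 232 232 232 232 232 232 232 232 232 232 232
  232 232 232 232 232 233 233]
 [232 232 232 232 232 232 232 232 232 232 232 232 232 232 232 232 232 232
  232 232 232 232 233 232 233]
 [232 232 232 232 232 232 232 232 232 232 232 232 232 232 232 232 232 232
  232 232 232 232 233 232 233]
 [232 232 232 232 232 232 232 232 232 232 232 232 232 232 232 232 232 232
  232 232 232 232 233
[... 675 characters left out ...]
39  30  30  31  30  30  32  32  31  53
  126 205 232 232 233 233 233]
 [156 159 160 196 231 229 227 175  99  35  32  31  32  30  32  31  41  90
  139 210 232 232 233 233 233]
 [155 155 155 194 231 227 231 193 162  98  45  32  32  32  35  54  91 121
  160 222 232 232 233 233 233]
 [213 220 220 224 232 231 232 223 178 158 128  89  73  81  98 116 123 140
  189 229 232 232 233 233 233]
 [227 232 232 232 232 231 231 231 209 159 153 137 126 125 126 126 140 179
  220 232 232 232 233 233 233]
 [232 232 232 232 232 231 231 231 229 216 177 141 138 139 142 165 191 220
  231 232 232 232 233 233 233]
 [232 232 232 232 232 231 231 231 231 229 209 137 140 176 206 218 228 231
  232 232 232 232 233 233 233]]
```

Request:
move_arm:
  steps: [0,0.1,0.8,0,0,0,1,0,0.1,1.6,0,0,0,1,0,0.1,2.4,0,0,0,1,0,0.1,3.2,0,0,0,1,0,0.1,3.2,0,0,0,1]

```text
time: 8.5
tcp_pos: [0.4943, 0.0208, 0.1295]
tool_rot: [-0.001, 0.676, 0.737, -0.001]
contact_force: [-0.9, -0.7, -0.5]
opening: 0.219
finger_force: 39.3
```

Run:
```python
from h import *
d=grab('wrist','w11');go(.4953,.0215,.105,4.8)
```

```text
t 8.55 tcp [0.4948 0.0208 0.1303] q6 1.39 row [0.06 0.06 2.53] [-0.002 -0.     0.002] F [-0.3 -0.7  0.5] open 1.86 39.31334853172302
```

Request:
move_arm:
  steps: [0.05,0.05,0.5,0,0,0,1,0.05,0.05,1,0,0,0,1,0.05,0.05,1.4,0,0,0,1,0.05,0.05,1.8,0,0,0,1,0.05,0.05,1.8,0,0,0,1]

```text
time: 9.05
tcp_pos: [0.4955, 0.0216, 0.1127]
tool_rot: [-0.001, 0.676, 0.737, -0.0]
contact_force: [-0.1, -0.7, -0.8]
opening: 0.219
finger_force: 39.3
```

Run:
```python
from h import *
go(.4953,.0215,.105,4.8)
```

```text
t 9.05 tcp [0.4955 0.0216 0.1127] q6 1.39 row [-0.   -0.02  0.77] [-0.001 -0.     0.002] F [-0.1 -0.7 -0.8] open 1.87 39.31389570236206
```

Request:
move_arm:
  steps: [0,0,0.3,0,0,0,1,0,0,0.5,0,0,0,1,0,0,0.6,0,0,0,1,0,0,0.65,0,0,0,1,0,0,0.65,0,0,0,1]

```text
time: 9.55
tcp_pos: [0.4961, 0.0215, 0.107]
tool_rot: [-0.0, 0.676, 0.737, 0.0]
contact_force: [-0.0, 0.3, 0.6]
opening: 0.217
finger_force: 39.3
```

Run:
```python
from h import *
go(.4953,.0215,.105,4.8)
```

```text
t 9.55 tcp [0.4961 0.0215 0.107 ] q6 1.39 row [ 0.01 -0.08  0.2 ] [-0.    -0.     0.002] F [-0.   0.3  0.6] open 1.85 39.313915371894836
```

Request:
move_arm:
  steps: [0,0,0.15,0,0,0,1,0,0,0.15,0,0,0,2.2,0,0,0.15,0,0,0,3.5,0,0,0.15,0,0,0,4.5,0,0,0.15,0,0,0,4.5]

```text
time: 10.05
tcp_pos: [0.4961, 0.0215, 0.1056]
tool_rot: [0.0, 0.676, 0.737, 0.0]
contact_force: [-0.1, 1.4, -0.3]
opening: 0.527
finger_force: 0.0
```

Request:
move_arm:
  steps: [0,0,-1,0,0,0,4.5,0,0,-3,0,0,0,4.5,0,0,-6.5,0,0,0,4.5,-1,0,-10,0,0,0,4.5,-5,-1,-11,0,0,0,4.5]

```text
time: 10.55
tcp_pos: [0.4931, -0.0277, 0.2211]
tool_rot: [0.003, 0.674, 0.739, 0.003]
contact_force: [0.5, -0.8, -0.7]
opening: 0.527
finger_force: 0.0
```

Run:
```python
from h import *
d=grab('wrist','w12');go(.4953,-.1,.22,4.8)
h=cv2.cvtColor(d["image"],cv2.COLOR_RGB2HSV);m=cv2.inRange(h,(5,150,100),(20,255,255));k,l,st,ce=cv2.connectedComponentsWithStats(m)
for i in range(1,k):
    if st[i,4]>100: print(ce[i].round(1),st[i],onz(d,*ce[i],.144).round(4))
print("pred cap top",proj(d,[[.4955,.0215,.148],[.4955,.0215,.13],[.4955,.0215,.113]]).round(1).tolist())
c=grab('side','s12');print(proj(c,[[.4955,.0215,.148],[.4955,.0215,.13]]).round(1).tolist())
h=cv2.cvtColor(c["image"],cv2.COLOR_RGB2HSV);m=cv2.inRange(h,(3,130,90),(20,255,255));k,l,st,ce=cv2.connectedComponentsWithStats(m)
for i in range(1,k):
    if st[i,4]>12 and abs(ce[i][0]-282)<15: print(ce[i].round(1),st[i])
```

```text
t 10.6 tcp [ 0.4921 -0.0353  0.2214] q6 1.28 row [-6.47 -0.23  0.19] [0.007 0.008 0.   ] F [-0.3 -3.6  0.9] open 4.51 0.0
[270.5 131.6] [258 118  26  28 574] [0.4962 0.0211 0.144 ]
[495.2 199. ] [ 479  143   33  139 1228] [ 0.6875 -0.0152  0.144 ]
pred cap top [[269.8, 131.8], [269.0, 128.1], [268.3, 125.1]]
[[283.3, 184.6], [283.0, 188.6]]
[283.  186.5] [281 184   5   6  26]
```

The cap sits exactly where a properly hung column would be. Now to the handle, with a quarter turn so the fingers close along the board.

Run:
```python
from h import *
go(.51,-.16,.235,47);go(.53,-.275,.235,89.3)
S=load("side0")
print(onz(S,265,143,0).round(3),onz(S,243,165,0).round(3))
```

```text
t 10.65 tcp [ 0.4919 -0.0328  0.2195] q6 1.29 row [-12.83   0.77  -1.49] [ 0.004  0.006 -0.738] F [-0.3  0.6 -0.1] open 4.48 0.0
t 10.65 tcp [ 0.4919 -0.0328  0.2195] q6 1.29 row [-24.46   1.82  -1.43] [ 0.002  0.008 -1.477] F [-0.3  0.6 -0.1] open 4.48 0.0
[ 0.607 -0.543  0.   ] [ 0.691 -0.324  0.   ]
```

Request:
move_arm:
  steps: [-12.8,0.8,-1.5,0,0,-0.74,4.5,-12.8,0.8,-1.5,0,0,-0.74,4.5,-12.8,0.8,-1.5,0,0,-0.74,4.5,-12.8,0.8,-1.5,0,0,-0.74,4.5,-12.8,0.8,-1.5,0,0,-0.74,4.5]

```text
time: 11.15
tcp_pos: [0.5094, -0.1571, 0.2305]
tool_rot: [-0.0, 0.369, 0.929, 0.0]
contact_force: [0.2, 0.5, -0.2]
opening: 0.528
finger_force: 0.0
```

Run:
```python
from h import *
go(.53,-.275,.235,89.3)
```

```text
t 11.15 tcp [ 0.5094 -0.1571  0.2305] q6 0.33 row [-9.59 -7.15 -0.46] [ 0.    -0.001 -0.744] F [ 0.2  0.5 -0.2] open 4.51 0.0
```

Request:
move_arm:
  steps: [-9.6,-7.2,-0.5,0,0,-0.74,4.5,-9.6,-7.2,-0.5,0,0,-0.74,4.5,-9.6,-7.2,-0.5,0,0,-0.74,4.5,-9.6,-7.2,-0.5,0,0,-0.74,4.5,-9.6,-7.2,-0.5,0,0,-0.74,4.5]

```text
time: 11.65
tcp_pos: [0.5293, -0.2751, 0.235]
tool_rot: [-0.0, 0.008, 1.0, 0.0]
contact_force: [0.5, 0.3, 0.4]
opening: 0.527
finger_force: 0.0
```

Request:
move_arm:
  steps: [0,0,0,0,0,0,4.5]

```text
time: 11.75
tcp_pos: [0.5293, -0.2743, 0.2353]
tool_rot: [-0.0, 0.01, 1.0, 0.0]
contact_force: [-0.7, -0.2, -0.4]
opening: 0.531
finger_force: 0.0
```

Run:
```python
from h import *
d=grab('wrist','w13');go(.492,-.2785,.22,89.3);s=r.state()
print(proj(d,[[.492,-.2785,.153],[.454,-.2785,.153],[.53,-.2785,.153]]).round(1).tolist())
```

```text
t 11.8 tcp [ 0.5294 -0.2741  0.2354] q6 -0.57 row [ 3.72 -0.52  1.55] [ 0.    -0.    -0.011] F [-1.   0.7  0.9] open 4.51 0.0
[[253.9, 144.6], [252.5, 92.6], [255.3, 192.0]]
```

View pics/w13.png

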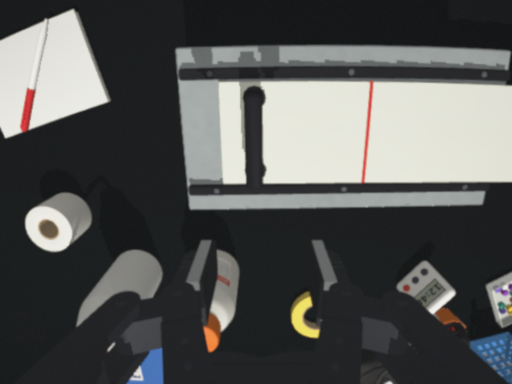

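The handle bar runs from (253,92) to (255,188), on prediction. The red line runs from (372,83) to (364,182), and the riser's far end is near (510,52)–(485,205). Next I'll measure the line and edge and descend on the handle.

Request:
move_arm:
  steps: [3.7,-0.5,2,0,0,-0.01,4.5,3.7,-0.5,4.5,0,0,-0.01,4.5,3.7,-0.5,6,0,0,-0.01,4.5,3.7,-0.5,6,0,0,-0.01,4.5,3.7,-0.5,6,0,0,-0.01,4.5]

```text
time: 12.3
tcp_pos: [0.4922, -0.2782, 0.1758]
tool_rot: [-0.0, 0.006, 1.0, 0.0]
contact_force: [-0.4, -0.7, 0.1]
opening: 0.526
finger_force: 0.0
```

Run:
```python
from h import *
e=load("w13")
for n,p,z in(("line a",(372,83),.11),("line b",(364,182),.11),("edge up",(510,55),.1),("edge lo",(485,205),.1),("gtop lo",(465,189),.108),("back up",(177,48),.1),("back lo",(190,208),.1)): print(n,onz(e,*p,z).round(4))
d=grab('wrist','w14');go(.492,-.2785,.1075,89.3)
print("pred bar",proj(d,[[.492,-.2785,.153],[.47,-.2785,.153],[.492,-.2715,.153],[.492,-.2855,.153]]).round(1).tolist())
g=cv2.cvtColor(d["image"],cv2.COLOR_RGB2GRAY)
for v in(150,170,190,210): print(v,g[v,180:340:4])
```

```text
line a [ 0.4488 -0.1776  0.11  ]
line b [ 0.5375 -0.1778  0.11  ]
edge up [ 0.4222 -0.0461  0.1   ]
edge lo [ 0.5682 -0.0435  0.1   ]
gtop lo [ 0.5473 -0.0751  0.108 ]
back up [ 0.4168 -0.3434  0.1   ]
back lo [ 0.5643 -0.345   0.1   ]
t 12.35 tcp [ 0.4928 -0.2786  0.1767] q6 -0.62 row [0.09 0.02 6.92] [-0.001  0.001  0.001] F [ 0.6 -0.8  0.2] open 4.54 0.0
pred bar [[259.9, 222.9], [259.5, 189.1], [271.3, 222.7], [248.6, 223.0]]
150 [168 168 168 169 170 169 168 168 168 182 230 231 231 230 230 230 150  51
  26  27  27  27  33 156 230 230 230 231 230 230 230 230 230 230 230 229
 229 229 230 229]
170 [169 170 171 171 171 169 169 168 167 170 232 232 231 231 231 231 150  73
  39  42  43  43  39 224 231 231 231 231 231 231 231 230 230 231 230 230
 230 230 230 230]
190 [169 170 170 170 170 169 168 168 167 167 229 232 232 232 232 232 171  80
  38  43  45  44  40 227 232 231 231 232 232 232 231 231 231 231 231 231
 231 231 231 231]
210 [171 170 170 170 171 170 171 170 168 167 221 233 233 233 233 233 206  90
  38  44  46  46  41 232 232 232 232 232 232 232 232 232 232 232 232 232
 232 232 231 231]
```

Request:
move_arm:
  steps: [0.1,0,2,0,0,0,4.5,0.1,0,4,0,0,0,4.5,0.1,0,6,0,0,0,4.5,0.1,0,6.8,0,0,0,4.5,0.1,0,6.8,0,0,0,4.5]

```text
time: 12.85
tcp_pos: [0.4911, -0.2783, 0.1072]
tool_rot: [-0.0, 0.005, 1.0, 0.0]
contact_force: [0.8, -0.6, 0.6]
opening: 0.529
finger_force: 0.0
```

Request:
move_arm:
  steps: [0,0,0,0,0,0,2.5,0,0,0,0,0,0,1.5,0,0,0,0,0,0,0.5,0,0,0,0,0,0,0.5,0,0,0,0,0,0,0.5]
  grip_force: 60

```text
time: 13.35
tcp_pos: [0.4923, -0.2795, 0.1095]
tool_rot: [0.001, 0.005, 1.0, -0.001]
contact_force: [-0.3, -0.7, 5.4]
opening: 0.157
finger_force: 60.7
```

Run:
```python
from h import *
s=r.state();print(s["moment"])
go(.492,-.2785+.133,.1075,89.3)
```

```text
[-0.10414846 -0.03104756 -0.02294985]
t 13.35 tcp [ 0.4923 -0.2795  0.1095] q6 -0.62 row [ 0.17 13.4   0.16] [-0.002  0.003  0.002] F [-0.3 -0.7  5.4] open 1.34 60.67834496498108
```

Gripped with 60 N, with about 5 N pressing down. Sliding smoothly outward.

Request:
move_arm:
  steps: [0,0.5,0.05,0,0,0,0.5,0,1.3,0.05,0,0,0,0.5,0,2.3,0.05,0,0,0,0.5,0,3.3,0.1,0,0,0,0.5,0,4.3,0.1,0,0,0,0.5]

```text
time: 13.85
tcp_pos: [0.4933, -0.239, 0.1095]
tool_rot: [0.002, 0.006, 1.0, -0.004]
contact_force: [0.3, -6.9, 6.5]
opening: 0.154
finger_force: 60.9
```

Run:
```python
from h import *
go(.492,-.2795+.133,.1075,89.3);print(r.state()["moment"])
```

```text
t 13.85 tcp [ 0.4933 -0.239   0.1095] q6 -0.56 row [0.24 9.25 0.12] [-0.008  0.004  0.   ] F [ 0.3 -6.9  6.5] open 1.31 60.93989074230194
[-0.96348627  0.11049643 -0.02940437]
```

Request:
move_arm:
  steps: [0,1,0,0,0,0,0.5,0,2,0,0,0,0,0.5,0,3,0,0,0,0,0.5,0,4,0,0,0,0,0.5,0,4.8,0,0,0,0,0.5]

```text
time: 14.35
tcp_pos: [0.4939, -0.1906, 0.1095]
tool_rot: [0.002, 0.006, 1.0, -0.004]
contact_force: [-0.5, -5.6, 6.7]
opening: 0.154
finger_force: 61.0
```

Run:
```python
from h import *
go(.493,-.2795+.133,.1075,89.3);print(r.state()["moment"])
```

```text
t 14.35 tcp [ 0.4939 -0.1906  0.1095] q6 -0.48 row [0.14 4.41 0.16] [-0.007  0.005  0.001] F [-0.5 -5.6  6.7] open 1.32 60.996825098991394
[-0.99668565  0.05227484 -0.03284607]
```

Request:
move_arm:
  steps: [0,0.8,0,0,0,0,0.5,0,1.6,0,0,0,0,0.5,0,2.4,0.05,0,0,0,0.5,0,2.9,0.05,0,0,0,0.5,0,3.2,0.05,0,0,0,0.5]

```text
time: 14.85
tcp_pos: [0.4946, -0.159, 0.1095]
tool_rot: [0.003, 0.006, 1.0, -0.004]
contact_force: [-0.6, -7.5, 8.4]
opening: 0.157
finger_force: 61.2
```

Run:
```python
from h import *
d=grab('wrist','w15');go(.493,-.2795+.133,.1075,89.3)
g=d["image"].astype(int)
red=(g[:,:,0]-g[:,:,1]>50)&(g[:,:,0]-g[:,:,2]>50)
for v in range(60,240,12):
    x=np.nonzero(red[v,300:])[0]+300
    if len(x): print(v,x.min(),x.max(),onz(d,x.mean(),v,.11).round(4))
L=proj(d,[[.430,-.0448,.1],[.440,-.0448,.1],[.55,-.0448,.1],[.56,-.0448,.1]]).round(0);print(L.tolist())
gr=cv2.cvtColor(d["image"],cv2.COLOR_RGB2GRAY)
for u,v in L.astype(int): print(u,v,gr[v,max(0,u-32):u+34:2].tolist())
```

```text
t 14.9 tcp [ 0.4946 -0.1585  0.1095] q6 -0.43 row [0.17 1.2  0.19] [-0.008  0.006  0.001] F [ 0.2 -6.1  8.3] open 1.32 61.17955505847931
168 453 458 [ 0.4534 -0.0576  0.11  ]
180 451 456 [ 0.46   -0.0574  0.11  ]
192 449 453 [ 0.4666 -0.0576  0.11  ]
204 446 451 [ 0.4735 -0.0577  0.11  ]
216 444 448 [ 0.4806 -0.0577  0.11  ]
228 441 446 [ 0.4878 -0.0578  0.11  ]
[[475.0, 120.0], [472.0, 139.0], [436.0, 306.0], [433.0, 318.0]]
475 120 [162, 162, 161, 127, 121, 144, 149, 152, 154, 154, 155, 161, 164, 164, 148, 54, 24, 22, 25, 23, 25, 22, 24, 22, 23, 24, 21, 21, 22, 24, 23, 21, 22]
472 139 [40, 42, 41, 41, 41, 40, 40, 41, 40, 42, 41, 41, 41, 41, 41, 40, 38, 26, 24, 23, 23, 24, 24, 25, 24, 23, 23, 22, 22, 24, 21, 23, 23]
436 306 [106, 101, 97, 92, 86, 80, 78, 74, 66, 64, 60, 58, 59, 58, 56, 53, 47, 41, 37, 35, 32, 32, 31, 30, 29, 30, 30, 31, 29, 29, 28, 29, 27]
433 318 [35, 53, 111, 150, 162, 162, 161, 161, 160, 161, 160, 160, 160, 160, 126, 36, 30, 30, 30, 29, 30, 29, 30, 28, 28, 30, 29, 31, 28, 29, 29, 29, 29]
```

Run:
```python
from h import *
d=load('w15')
for p in((472,120),(429.7,318)): print(onz(d,*p,.1).round(4))
gr=cv2.cvtColor(d["image"],cv2.COLOR_RGB2GRAY).astype(float)
for rows,u0 in((range(96,134,4),474),(range(310,335,4),430)):
    for v in rows:
        g=cv2.GaussianBlur(gr[v:v+1,u0-25:u0+25],(1,1),0)[0];dg=np.diff(g);i=dg.argmin();print(v,u0-25+i+.5,dg[i],g[max(i-4,0)],onz(d,u0-25+i+.5,v,.1).round(4))
```

```text
[ 0.4299 -0.0466  0.1   ]
[ 0.5598 -0.047   0.1   ]
96 473.5 -15.0 75.0 [ 0.4175 -0.048   0.1   ]
100 475.5 -50.0 154.0 [ 0.4195 -0.0465  0.1   ]
104 474.5 -49.0 161.0 [ 0.4216 -0.0467  0.1   ]
108 474.5 -51.0 161.0 [ 0.4237 -0.0463  0.1   ]
112 473.5 -49.0 162.0 [ 0.4257 -0.0465  0.1   ]
116 473.5 -47.0 164.0 [ 0.4278 -0.0461  0.1   ]
120 472.5 -53.0 164.0 [ 0.4299 -0.0463  0.1   ]
124 471.5 -54.0 164.0 [ 0.432  -0.0465  0.1   ]
128 470.5 -46.0 163.0 [ 0.4342 -0.0466  0.1   ]
132 470.5 -26.0 59.0 [ 0.4363 -0.0462  0.1   ]
310 435.5 -5.0 44.0 [ 0.5532 -0.0443  0.1   ]
314 430.5 -28.0 94.0 [ 0.5564 -0.0472  0.1   ]
318 429.5 -50.0 160.0 [ 0.5597 -0.0472  0.1   ]
322 428.5 -50.0 162.0 [ 0.5632 -0.0472  0.1   ]
326 427.5 -33.0 133.0 [ 0.5666 -0.0472  0.1   ]
330 408.5 -3.0 36.0 [ 0.5694 -0.06    0.1   ]
334 409.5 -3.0 36.0 [ 0.573  -0.0586  0.1   ]
```

Request:
move_arm:
  steps: [0,0.4,0,0,0,0,0.5,0,0.8,0,0,0,0,0.5,0,1,0,0,0,0,0.5,0,1.1,0,0,0,0,0.5,0,1.1,0,0,0,0,0.5]

```text
time: 15.4
tcp_pos: [0.4947, -0.1482, 0.1095]
tool_rot: [0.003, 0.006, 1.0, -0.004]
contact_force: [-0.7, -6.6, 8.9]
opening: 0.153
finger_force: 61.2
```

```bash
cat > chk.py <<'E'
from h import *
import sys
d=grab('wrist',sys.argv[1]);go(.493,-.1475,.1075,89.3);print(r.state()["moment"])
g=d["image"].astype(int);red=(g[:,:,0]-g[:,:,1]>50)&(g[:,:,0]-g[:,:,2]>50)
A=[onz(d,np.nonzero(red[v,300:])[0].mean()+300,v,.11)[:2] for v in range(130,260,4) if red[v,300:].sum() in range(2,9)]
A=np.array(A);p=np.polyfit(A[:,0],A[:,1],1);print("line",p,np.polyval(p,.493),A[[0,-1]].round(4).tolist())
gr=cv2.cvtColor(d["image"],cv2.COLOR_RGB2GRAY).astype(float)
E=[]
for X in list(np.arange(.421,.436,.002))+list(np.arange(.555,.566,.002)):
    u,v=proj(d,[[X,-.0467,.1]])[0];u=int(round(u));v=int(round(v))
    dg=np.diff(gr[v,u-12:u+12]);i=dg.argmin()
    if dg[i]<-40: E.append(onz(d,u-12+i+.5,v,.1)[:2])
E=np.array(E);q=np.polyfit(E[:,0],E[:,1],1);print("edge",len(E),q,np.polyval(q,.493),"gap mm",1e3*(np.polyval(q,.493)-np.polyval(p,.493)))
# board flatness: hole/cap from side view
c=grab('side',sys.argv[1]+'s');h=cv2.cvtColor(c["image"],cv2.COLOR_RGB2HSV);m=cv2.inRange(h,(3,130,90),(20,255,255));k,l,st,ce=cv2.connectedComponentsWithStats(m)
for i in range(1,k):
    if st[i,4]>12 and 255<ce[i][0]<305: print("cap",ce[i].round(1),st[i])
b=np.polyval(q,.493)+.2;print("pred cap z.139",proj(c,[[.4965,b,.139],[.4965,b,.134]]).round(1).tolist())
E
python3 chk.py w16
```

```text
t 15.45 tcp [ 0.4948 -0.1482  0.1095] q6 -0.41 row [0.18 0.07 0.2 ] [-0.008  0.006  0.001] F [ 0.2 -7.3  9. ] open 1.3 61.18646800518036
[-1.09457362  0.10216488  0.01070298]
line [ 0.00156535 -0.04784328] -0.04707156408596037 [[0.4483, -0.0502], [0.5071, -0.047]]
edge 10 [-0.00648171 -0.04350623] -0.046701710254140986 gap mm 0.3698538318193806
cap [281.  209.2] [279 206   5   7  31]
pred cap z.139 [[281.1, 209.1], [281.1, 210.3]]
```

Request:
move_arm:
  steps: [0,0.03,0,0,0,0,0.5,0,0.03,0,0,0,0,0.5,0,0.03,0,0,0,0,0.5,0,0.03,0,0,0,0,0.5,0,0.03,0,0,0,0,0.5]

```text
time: 16.0
tcp_pos: [0.4948, -0.1482, 0.1096]
tool_rot: [0.003, 0.006, 1.0, -0.004]
contact_force: [-0.7, -7.5, 8.5]
opening: 0.153
finger_force: 61.2
```

```bash
python3 chk.py w17
```

```text
t 16.05 tcp [ 0.4948 -0.1482  0.1096] q6 -0.41 row [0.18 0.07 0.21] [-0.009  0.006  0.001] F [ 0.1 -8.   8.7] open 1.28 61.22446954250336
[-1.18444664  0.11884248  0.05693614]
line [ 0.0030987  -0.04857528] -0.04704762671109336 [[0.4484, -0.0502], [0.5072, -0.047]]
edge 11 [-0.00658575 -0.04352128] -0.04676806104035877 gap mm 0.2795656707345884
cap [281.  209.3] [279 207   5   6  28]
pred cap z.139 [[281.1, 209.1], [281.1, 210.3]]
```

Steady: the line is within 0.3 mm of the edge, the column sits at its height, and the handle is pressed down with about 9 N. Handing in.

```bash
python3 -c "
from plant import r
print(r.close_job())"
```

```text
the job is handed in; nothing more can be done
None
```

The job is handed in at about 16 s: the orange column hangs by its flange in the board's hole, the red line measures within 0.3 mm of the riser's edge, and the arm still holds the handle with about 9 N down; the hand-in gave no verdict.

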